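# Press a new push-on cap onto the dust extractor's fan shaft

### The job

The fan of the bench dust extractor has lost its push-on cap: pinch the grille's two tabs together to unclip it, lift it off and lay it right way up, wholly on the ribbed bench mat. Then set the new steel cap, open end down, on the fan's bare shaft and press it straight down until its flange sits flush on the fan's hub, and let go of it there. Leave the microphone stand, the loupe and the screwdriver where they are.

Things in the scene. Friction and masses are not known exactly. Their poses are not given: they have to be found in the camera images.
- extractor: Bench dust extractor, fixed: beige case 200 x 200 mm, flat top at z 70 mm, carrying an upright round drum, 168 mm outside, 156 mm inside, rim at z 120 mm. Origin: centre of the underside, on the fan's upright axis. A ledge in the drum (142 mm bore, z 110 mm) carries the grille. On its own +y and -y sides the rim has a window with a bridge over it, under which a catch of the grille reaches.
- hub_top (a point): Centre of the fan hub's flat top (48 mm across), 98 mm above the extractor's underside, 22 mm below the drum's rim: here the cap's flange must sit. A plain steel shaft, 16 mm in diameter, stands upright from it. The black fan wheel round the hub is 132 mm across, its blades 5 mm lower; it can turn about the shaft.
- shaft_end (a point): Centre of the shaft's free end, 32 mm above the hub's top, 10 mm above the rim; the last 4 mm taper to 10 mm in diameter. Set on it, the cap only rests on its teeth, some 21 mm above home; it must be pushed down against a steady drag of 10 to 20 N (stiffest in the first few mm) until it stops hard on the hub.
- grille: Clip-on inlet grille, grey plastic disc 151 mm across, 5 mm thick, 0.2 kg. Origin: centre of its underside; z up. A round boss in the middle (29 mm across, to z 29 mm) covers the shaft's end. Starts clipped in the drum, underside on the ledge, axes along the extractor's; it lifts straight off only with both tabs pinched in.
- tabs_mid (a point): Midway between the grille's two pinch tabs, 28 mm above its underside. The tabs stand on the disc on the grille's own +y and -y side: upright plates 26 mm wide (along x), 5 mm thick, z 5 to 37 mm, 56 mm over their outer faces, 42 mm when fully pinched together.
- tab_a (a joint): How far the tab on the grille's +y side is pinched towards the middle, 0 to 0.007 m. Sprung outwards (2 N at rest, 6.3 N fully in). Its catch at the disc's edge, 14 mm wide, is clear of the rim from 0.0045 m on; when let go it springs out 7 mm beyond the disc.
- tab_b (a joint): The same for the tab on the grille's -y side.
- cap: New push-on cap, plain steel, 70 g, loose on the counter, open end down: flange 62 mm across, 4 mm thick (7 mm at the root), a round body 38 mm across above it, closed on top, 40 mm tall in all. Origin: centre of the flange's underside; z up. Mouth 20 mm wide; four sprung teeth inside leave 14 mm, about 8 mm above the underside, and hold it against being pulled back.
- mat: Ribbed maroon bench mat, 260 x 260 mm, 2 mm thick, lying fixed on the counter. Origin: centre of its underside; x and y along its edges. The grille goes here.
- mic_stand: Bystander: black microphone stand, about 100 x 120 mm and 113 mm tall, loose. Origin: centre of its underside.
- loupe: Bystander: black watchmaker's loupe standing on its wide end, 42 mm across, 46 mm tall, loose. Origin: centre of its underside.
- screwdriver: Bystander: screwdriver, 150 mm long, 26 mm thick handle, lying beyond the work as seen from the robot, loose. Origin: under its middle, on the counter.
Not all that is in view belongs to the job. Of the things that look like the cap, the smallest one is meant.

How it is judged:
By the outcome, as a careful person would: the job done as asked, in the order asked, and still so for the second after the job is handed in, with the robot touching nothing.
It also fails if it takes over 61 s, if anything falls off the work surface, if the arm or the gripper's body presses on something with over 40 N, if the wrist force passes 120 N, or if a joint passes its speed limit or range.

### The arm

A 7-joint arm with a two-finger parallel gripper is mounted at the origin on the work surface. World frame = base frame: x ahead of the robot, y to its left, z up, the work surface at z = 0. Lengths are in mm, angles in rad, forces in N, time in s.
With the tool pointing down it reaches from about 425 to 950 mm from the base axis. Payload 4.7 kg.
Tool frame: the origin (TCP) lies between the finger pads; the fingertips stand 19 mm ahead of it and the grasp point (between the pads) is the TCP; z points along the fingers, y is the line along which they close (so a half turn about z gives the same grasp; the last joint's range is limited). The gripper opens to 85 mm and grips with 20 to 120 N. Pads are 22 mm wide; open, the fingers measure 114 mm over their backs; the gripper's body (76 mm by 85 mm) begins 54 mm behind the grasp point. The pads swing forward as they close: fully open they stand 13 mm farther back than shut.
Start: joints at [1.189, 0.469, -0.049, 1.532, 0.024, 1.141, -0.082], TCP at [233.278, -633.428, 223.035] pointing down, gripper open.
Joint ranges: [-2.59, 2.59], [-0.33, 1.99], [-1.39, 1.29], [0.1, 2.45], [-1.04, 4.18], [0.21, 1.99], [-2.66, 2.66]. Speed limits (rad/s): [2.57, 2.57, 3.14, 3.14, 3.14, 3.14, 3.14].

### API

Orientations are given as a unit quaternion [x, y, z, w].
In Python, from bench import status, optics, job gives the robot as it stands. The module is installed in compiled form; this text tells all that it offers.
- The arm moves only by the tool jog_arm, never from a script. Its argument "series" is a list that holds one entry, the list of rows, each a list of 7 numbers: the turn, a rotation vector about the tool's x, y, z in rad, then the shift along the tool's x, y, z in mm, then the closure, from 0 (fully open) to 1 (shut). A call has 1 to 10 rows; each row shifts and turns the commanded pose from where the row before left it, along the tool's axes as they then stand; what a row does not reach is not made up. A row lasts 1/8 s, in which the tool goes at most 62.5 mm and 10.7 degrees, less where a joint would pass 70% of its speed; a pose out of reach is approached as far as the arm can. A call is refused whole if a number of a shift passes 62.5 or a number of a turn 0.188, either way. A call with a gripper value outside its range is refused whole. The fingers move at their own pace and stop on an object; "newtons" is the grip in N (left out, the last holds). Time passes only in rows, so rows that do not move let the fingers close. It gives the time, the measured TCP pose, the force, the opening and the grip force at its end, in the units of the state.
- status.observe(): the state, without advancing time (a new reading comes with each control period).
- optics.camera(name): name is "scene" or "top"; returns the picture (384x512x3 uint8, red, green, blue); there is no depth.
- optics.camera_info(name): a dict with "fx", "fy", "cx", "cy" (pixels), "R" (3x3) and "t" (3): a world point X has camera coordinates R X + t. Camera axes: x right, y down, z forward; pixel columns grow to the right and rows downward; lengths in mm; the calibration is good to about 2 mm. A picture is of the moment at which its call begins. camera_info takes no time and is no camera call.
- job.job_done(): hands the job in; it is judged then, once.
The state is a dict: "clock": time; "joint_pos": joint angles; "joint_velocities": joint speeds; "effort": joint torques, N m; "tool_pos": TCP position; "orientation": TCP orientation; "force": force on the tool from outside, world axes, zero at the start; "moment": the same for the moment, N m; "finger_gap": finger opening in mm; "finger_force": force on a finger pad.
Only numpy, scipy, OpenCV 4.12 (cv2) and the standard library are available. Lean on these libraries where they do the work, as an engineer would, in place of code of your own. Each camera call takes 0.05 s, during which the arm holds its last target. There are 200 camera calls.

## Working session

There is one attempt and no reset: what is moved stays moved. The work goes in short steps, Python scripts to look and compute and a tool call to move; the robot and the scene stay as the last step left them, time stands still between calls to the robot, and variables do not carry over. Pictures are saved under pics/ and viewed, at most 10 in all, crops included, and the job is handed in when it is done.

Besides the shell and the picture viewer there is one more tool, called after "Call:" as name(argument=value, ...), one argument or row to a line, values as JSON. jog_arm: Moves the arm, as the interface text tells. Its arguments: {"type":"object","properties":{"series":{"type":"array","items":{"type":"array","items":{"type":"array","items":{"type":"number"}}}},"newtons":{"type":"number"}},"required":["series"]}

```bash
mkdir -p pics; cat > h.py <<'E'
import numpy as np, cv2
from bench import status, optics, job
from scipy.spatial.transform import Rotation as Rn
def snap(n,f):
    im=optics.camera(n); cv2.imwrite('pics/'+f,cv2.cvtColor(im,cv2.COLOR_RGB2BGR)); return im
def ray(n,u,v):
    c=optics.camera_info(n); R=np.array(c['R']);t=np.array(c['t'])
    d=R.T@np.array([(u-c['cx'])/c['fx'],(v-c['cy'])/c['fy'],1]); return -R.T@t,d
def onz(n,u,v,z):
    o,d=ray(n,u,v); return o+d*(z-o[2])/d[2]
def proj(n,X):
    c=optics.camera_info(n); p=np.array(c['R'])@np.array(X,float)+np.array(c['t']); return np.array([c['fx']*p[0]/p[2]+c['cx'],c['fy']*p[1]/p[2]+c['cy']])
E
python3 - <<'E'
from h import *
a=snap('top','t0.png');b=snap('scene','s0.png')
for n in('top','scene'):
    c=optics.camera_info(n);print(n,c['fx'],c['cx'],c['cy'],ray(n,c['cx'],c['cy']))
s=status.observe();print(s['clock'],s['tool_pos'],s['orientation'],s['finger_gap'],s['force'])
E
```

```text
top 361.3019734955622 257.04448924427555 193.55589908531888 (array([449.61542828,   8.42021846, 796.28618893]), array([ 0.22228831, -0.01392278, -0.97488156]))
scene 368.0888197745512 259.92139896705555 194.37063379559842 (array([1189.9004571 , -235.98487884,  500.71647552]), array([-0.79857412,  0.31632759, -0.51207053]))
0.1 [ 233.06573102 -632.88794436  222.02588254] [ 9.84477467e-01  1.75508616e-01 -1.97331715e-04 -8.96121253e-04] 85.56775960672437 [-0.88648761  0.68138395  0.46973309]
```

View pics/t0.png

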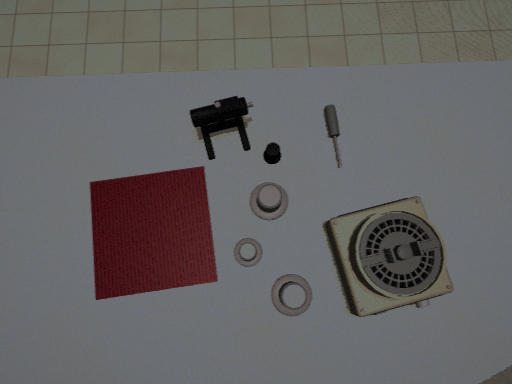

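View pics/s0.png

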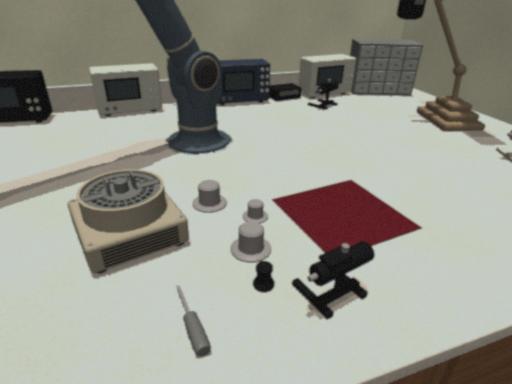

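Top view: three look-alike caps at (269,200), (248,252) and (292,295). The smallest, at (248,252), is the one meant. The extractor is at (400,254) with its tab line at a slight slant, the mat at (153,232), and the mic stand, loupe and screwdriver at the top. The scene view agrees (small cap at 256,211).

```bash
python3 - <<'E'
from h import *
im=cv2.imread('pics/t0.png')
c=cv2.resize(im[185:325,225:465],None,fx=3.3,fy=3.3,interpolation=cv2.INTER_CUBIC)
cv2.imwrite('pics/c0.png',np.clip(c.astype(float)*1.5,0,255).astype(np.uint8))
hsv=cv2.cvtColor(im,cv2.COLOR_BGR2HSV)
# mat
m=((hsv[...,1]>120)&((hsv[...,0]<12)|(hsv[...,0]>165))).astype(np.uint8)
k=max(cv2.findContours(m,0,2)[0],key=cv2.contourArea)
ap=cv2.approxPolyDP(k,8,True)[:,0]
P=np.array([onz('top',*p,2) for p in ap.astype(float)]);print('mat',ap.tolist(),P.round(0).tolist(),P.mean(0))
# case beige top
m=((hsv[...,1]>40)&(hsv[...,0]>12)&(hsv[...,0]<40)&(hsv[...,2]>90)).astype(np.uint8);m[:170]=0
k=max(cv2.findContours(m,0,2)[0],key=cv2.contourArea)
r=cv2.minAreaRect(k);bp=cv2.boxPoints(r);print(r)
Q=np.array([onz('top',*p,70) for p in bp]);print('case',Q.round(0).tolist(),Q.mean(0), [np.linalg.norm(Q[i]-Q[i-1]) for i in range(4)])
# caps: HSV low s, v mid
print(hsv[252,238],hsv[252,248],hsv[252,220],hsv[275,395],hsv[254,404],hsv[240,360])
E
```

```text
mat [[203, 167], [91, 182], [96, 299], [216, 280]] [[698.0, 118.0, 2.0], [672.0, 372.0, 2.0], [416.0, 346.0, 2.0], [445.0, 92.0, 2.0]] [557.6705351  232.06461552   2.        ]
((393.3476867675781, 254.33226013183594), (100.95764923095703, 103.11970520019531), 74.32048034667969)
case [[555.0, -148.0, 70.0], [605.0, -358.0, 70.0], [409.0, -383.0, 70.0], [366.0, -184.0, 70.0]] [ 483.85088851 -268.48104964   70.        ] [np.float64(192.89770321772954), np.float64(216.33230563143053), np.float64(197.3200848321311), np.float64(203.7203269911525)]
[ 9 22 80] [102  11 115] [102  11 116] [135 170   3] [20 21 74] [36 17 75]
```

View pics/c0.png

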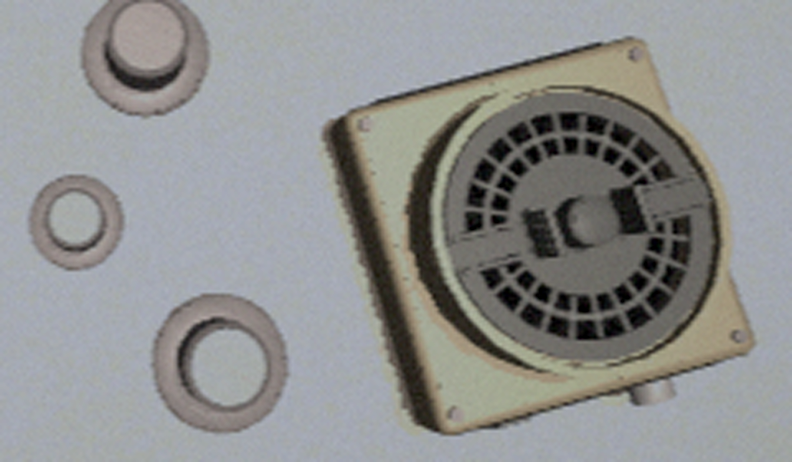

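The crop confirms: the smallest cap has its flange at crop (76,222), with the body nearly concentric. Grille disc is centred at about (582,229), tabs at (540,233) and (628,210), case corners at (345,110), (640,38), (750,345), (440,430).

```bash
python3 - <<'E'
from h import *
f=lambda u,v,z: onz('top',u/3.3+225-.35,v/3.3+185-.35,z)
C=np.array([f(*p,70) for p in((345,110),(640,38),(750,345),(440,430))]);print('case',C.round(0).tolist(),C.mean(0),[np.linalg.norm(C[i]-C[i-1]).round() for i in range(4)])
d=C-np.roll(C,-1,0);print(np.degrees(np.arctan2(d[:,1],d[:,0])))
E_=np.array([f(*p,115) for p in((443,235),(722,225),(575,93),(588,366))]);print('disc',E_.mean(0),np.linalg.norm(E_[0]-E_[1]),np.linalg.norm(E_[2]-E_[3]))
T=np.array([f(*p,147) for p in((548,233),(622,208))]);print('tabs',T,T.mean(0));d=T[0]-T[1];print(np.linalg.norm(d),np.degrees(np.arctan2(d[1],d[0])))
S=[f(*p,115) for p in((450,255),(712,195))];d=S[0]-S[1];print('strip',np.mean(S,0),np.degrees(np.arctan2(d[1],d[0])))
K=np.array([f(*p,3) for p in((30,222),(123,222),(76,176),(76,269))]);print('cap',K.mean(0),np.linalg.norm(K[0]-K[1]),np.linalg.norm(K[2]-K[3]))
print('captop',f(75,219,40))
# auto cap
im=cv2.imread('pics/t0.png');hsv=cv2.cvtColor(im,cv2.COLOR_BGR2HSV)
m=((hsv[...,0]<40)|(hsv[...,0]>140)).astype(np.uint8)[225:278,228:268]
k=max(cv2.findContours(cv2.morphologyEx(m,2,np.ones((2,2))),0,2)[0],key=cv2.contourArea);e=cv2.fitEllipse(k);print('ell',e,onz('top',e[0][0]+228,e[0][1]+225,3))
# scene: cap
im=cv2.imread('pics/s0.png');print(proj('scene',K.mean(0)), proj('scene',K.mean(0)+[0,0,37]))
X=E_.mean(0);print(proj('scene',[X[0],X[1],139]))
q=status.observe()['orientation'];print(Rn.from_quat(q).as_matrix().round(3))
E
```

```text
case [[559.0, -146.0, 70.0], [597.0, -335.0, 70.0], [409.0, -374.0, 70.0], [369.0, -186.0, 70.0]] [ 483.49929829 -260.29342362   70.        ] [np.float64(194.0), np.float64(192.0), np.float64(191.0), np.float64(192.0)]
[ 101.45128783   11.80567071  -77.9166916  -168.26218471]
disc [ 479.37138849 -265.34039633  115.        ] 158.72300091232762 152.77333161646104
tabs [[ 476.06358499 -233.79066448  147.        ]
 [ 487.78147866 -275.52780076  147.        ]] [ 481.92253182 -254.65923262  147.        ]
43.35086592636211 105.68233161948113
strip [ 481.16361474 -265.44493268  115.        ] 100.22332134317169
cap [501.32395593  22.42934161   3.        ] 61.19745676864752 60.540800193449066
captop [500.83651884  22.49817532  40.        ]
ell ((20.46957015991211, 27.91926383972168), (27.182735443115234, 28.046476364135742), 5.6468939781188965) [499.15711012  20.95706956   3.        ]
[253.78085247 215.36288705] [254.03319357 202.34258864]
[117.20541427 179.36108571]
[[ 0.938  0.346 -0.001]
 [ 0.346 -0.938  0.002]
 [-0.    -0.002 -1.   ]]
```

Call:
jog_arm(
  series=[
    [[0,0,0.15,0,0,0,0],[0,0,0,35,-35,0,0],[0,0,0,35,-35,0,0],[0,0,0,35,-35,0,0],[0,0,0,35,-35,0,0],[0,0,0,35,-35,0,0],[0,0,0,35,-35,0,0],[0,0,0,35,-35,0,0],[0,0,0,35,-35,0,0],[0,0,0,0,0,0,0]],
  ],
)

```text
clock: 1.35
tool_pos: [453.6, -298.1, 222.9]
orientation: [0.994, 0.106, 0.0, -0.001]
force: [-0.4, -0.8, 0.2]
finger_gap: 85.3
finger_force: 0.0
```

Call:
jog_arm(
  series=[
    [[0,0,-0.01,18,-15,0,0],[0,0,0,18,-15,0,0],[0,0,0,0,0,23,0],[0,0,0,0,0,22,0],[0,0,0,0,0,0,0],[0,0,0,0,0,0,0]],
  ],
)

```text
clock: 2.1
tool_pos: [480.7, -266.4, 178.7]
orientation: [0.994, 0.106, 0.0, 0.0]
force: [0.3, 0.1, 0.3]
finger_gap: 85.3
finger_force: 0.0
```

```bash
python3 - <<'E'
from h import *
a=snap('top','t1.png');b=snap('scene','s1.png')
s=status.observe();print(s['tool_pos'],Rn.from_quat(s['orientation']).as_matrix().round(3).tolist())
a=cv2.imread('pics/t1.png')[175:325,330:470];b=cv2.imread('pics/s1.png')[120:270,60:200]
f=lambda i:np.clip(cv2.resize(i,(400,429),interpolation=2).astype(float)*1.4,0,255).astype(np.uint8)
cv2.imwrite('pics/c1.png',np.hstack([f(a),f(b)]))
E
```

```text
[ 480.82833256 -266.40814565  179.08914821] [[0.978, 0.211, 0.002], [0.211, -0.978, -0.001], [0.002, 0.001, -1.0]]
```

View pics/c1.png

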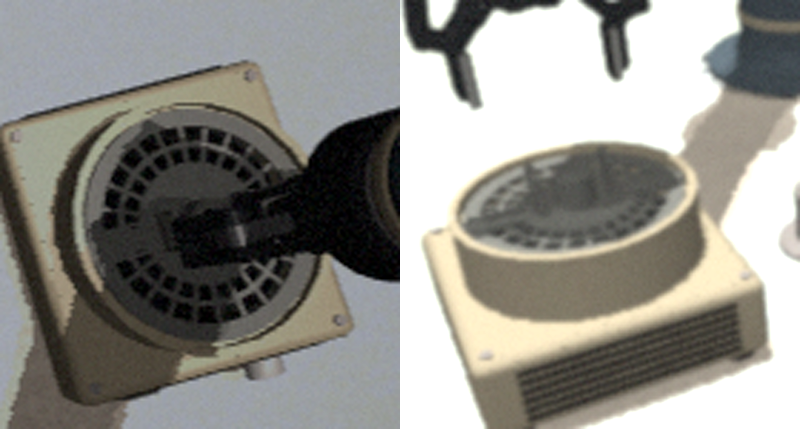

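Scene crop: tab tops at about (533,163) and (603,150); the open fingers hang above, shifted by perspective. I use those to cross-check the centre with a second view.

```bash
python3 - <<'E'
from h import *
L=onz('scene',60+(533-400)*.35,120+163*.35,147);R=onz('scene',60+(603-400)*.35,120+150*.35,147)
print(L,R,(L+R)/2,np.linalg.norm(L-R),np.degrees(np.arctan2(*(R-L)[1::-1])))
# drum rim ellipse in scene: left 452 right 700 top 142 bottom ~ 262 ; z=120
for n,u,v in(('top',0,0),):pass
D=[onz('scene',60+(x-400)*.35,120+y*.35,120) for x,y in((452,215),(700,185),(565,142),(590,258))]
print(np.mean(D,0),np.linalg.norm(D[0]-D[1]),np.linalg.norm(D[2]-D[3]))
# top: case corners visible now
g=lambda x,y,z:onz('top',330+x*.35,175+y*.35,z)
C=[g(*p,70) for p in((3,125),(255,62),(355,332),(88,402))];print(np.mean(C,0))
D=[g(*p,120) for p in((60,230),(327,215),(180,103),(205,358))];print(np.mean(D,0))
E
```

```text
[ 478.56808937 -284.08408998  147.        ] [ 473.25331882 -236.97625883  147.        ] [ 475.9107041 -260.5301744  147.       ] 47.40669300504116 96.43696970104018
[ 487.73798067 -259.02062541  120.        ] 166.64580191087805 176.44468925130965
[ 481.39708746 -263.80414804   70.        ]
[ 479.55864305 -256.89765535  120.        ]
```

Call:
jog_arm(
  newtons=20,
  series=[
    [[0,0,0,2,-5,10,0],[0,0,0,0,0,15,0],[0,0,0,0,0,14,0],[0,0,0,0,0,0,0.25],[0,0,0,0,0,0,0.33],[0,0,0,0,0,0,0.36],[0,0,0,0,0,0,0.36]],
  ],
)

```text
clock: 3.08
tool_pos: [481.3, -260.8, 139.5]
orientation: [0.994, 0.106, 0.0, 0.0]
force: [-0.6, -0.0, -0.1]
finger_gap: 54.7
finger_force: 0.0
```

Call:
jog_arm(
  series=[
    [[0,0,0,0,0,0,0.4],[0,0,0,0,0,0,0.43],[0,0,0,0,0,0,0.45],[0,0,0,0,0,0,0.45]],
  ],
)

```text
clock: 3.58
tool_pos: [481.1, -260.7, 139.0]
orientation: [0.994, 0.106, 0.0, 0.0]
force: [0.4, -0.8, 0.2]
finger_gap: 46.9
finger_force: 0.0
```

```bash
python3 - <<'E'
from h import *
b=snap('scene','s2.png');a=snap('top','t2.png');s=status.observe();print(s['finger_force'],s['finger_gap'])
a=cv2.imread('pics/t2.png')[195:305,345:455];b=cv2.imread('pics/s2.png')[130:230,70:170]
f=lambda i:np.clip(cv2.resize(i,(400,400),interpolation=2).astype(float)*1.8,0,255).astype(np.uint8)
cv2.imwrite('pics/c2.png',np.hstack([f(a),f(b)]))
E
```

```text
0.0 46.989889486212626
```

View pics/c2.png

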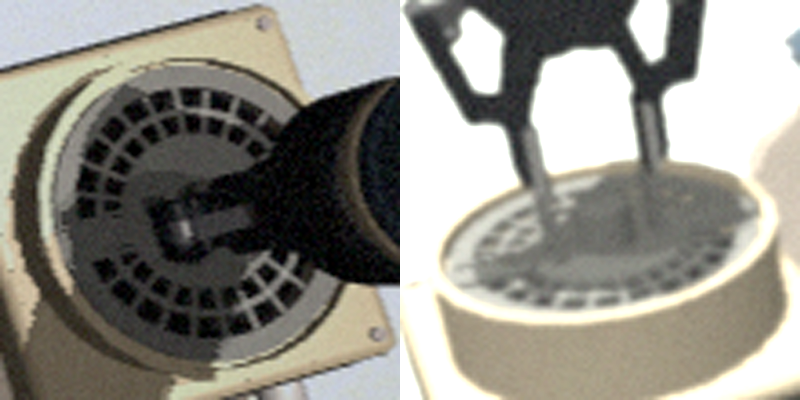

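The fingers stand at the tabs: fingertips at scene crop (535,185) and (650,165), down inside the drum. I keep closing and watch the force.

Call:
jog_arm(
  newtons=30,
  series=[
    [[0,0,0,0,0,0,0.49],[0,0,0,0,0,0,0.53],[0,0,0,0,0,0,0.58],[0,0,0,0,0,0,0.58]],
  ],
)

```text
clock: 4.18
tool_pos: [481.1, -260.7, 139.0]
orientation: [0.994, 0.106, 0.0, 0.0]
force: [0.7, -0.5, -0.4]
finger_gap: 35.7
finger_force: 0.0
```

```bash
python3 - <<'E'
from h import *
s=status.observe();p=np.array(s['tool_pos']);R=Rn.from_quat(s['orientation']).as_matrix()
for y in(-23.5,23.5):
  for z in(19,0):
    q=p+R@[0,y,z]; u=proj('scene',q);t=proj('top',q);print(y,z,q.round(),'scene crop',((u-[70,130])*4+[400,0]).round(),'top crop',((t-[345,195])*400/110).round())
c=[481.5,-261]
b=snap('scene','s3.png')
b=cv2.imread('pics/s3.png')[130:200,80:170]
cv2.imwrite('pics/c3.png',np.clip(cv2.resize(b,(765,595),interpolation=2).astype(float)*1.6,0,255).astype(np.uint8))
E
```

```text
-23.5 19 [ 476. -238.  120.] scene crop [651. 219.] top crop [154. 222.]
-23.5 0 [ 476. -238.  139.] scene crop [646. 186.] top crop [168. 220.]
23.5 19 [ 486. -284.  120.] scene crop [558. 242.] top crop [242. 198.]
23.5 0 [ 486. -284.  139.] scene crop [550. 209.] top crop [258. 196.]
```

View pics/c3.png

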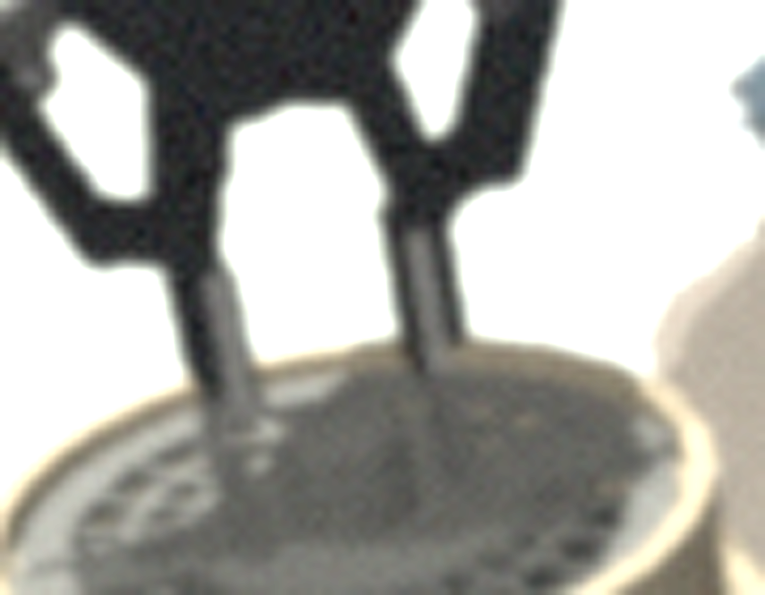

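```bash
python3 - <<'E'
from h import *
def onx(u,v,x,n='scene'):
    o,d=ray(n,u,v);return o+d*(x-o[0])/d[0]
for nm,x,pts in(('open z179',[490,471],[(84.5,155),(137,146.3)]),('now',[485,477],[(80+215/8.5,130+395/8.5),(80+445/8.5,130+350/8.5)])):
    for xx,p in zip(x,pts):print(nm,onx(*p,xx).round())
s=status.observe();print(s['finger_gap'],s['finger_force'],s['tool_pos'])
for X in((478.6,-284,147),(473,-237,147),(481,-261,139),(476,-233.5,115),(487,-288,115)):print(X,((proj('scene',X)-[80,130])*8.5).round())
E
```

```text
open z179 [ 490. -313.  204.]
open z179 [ 471. -217.  201.]
now [ 485. -286.  152.]
now [ 477. -234.  151.]
35.98546052799921 0.0 [ 481.09592704 -260.6996388   139.04116223]
(478.6, -284, 147) [226. 400.]
(473, -237, 147) [434. 361.]
(481, -261, 139) [336. 420.]
(476, -233.5, 115) [470. 480.]
(487, -288, 115) [234. 537.]
```

The camera puts the fingertips at z ≈ 151 with the TCP at 139, so they're about 30 mm shorter than the text says. That explains why there's no contact above the tabs (147). I'll open and go lower, watching the force.

Call:
jog_arm(
  newtons=20,
  series=[
    [[0,0,0,0,0,0,0.15],[0,0,0,0,0,0,0.15],[0,0,0,0,0,5,0.15],[0,0,0,0,0,5,0.15],[0,0,0,0,0,5,0.15],[0,0,0,0,0,5,0.15],[0,0,0,0,0,5,0.15],[0,0,0,0,0,0,0.15]],
  ],
)

```text
clock: 5.22
tool_pos: [480.8, -260.5, 113.5]
orientation: [0.994, 0.106, -0.0, -0.0]
force: [-0.1, -0.8, -1.4]
finger_gap: 72.6
finger_force: 0.0
```

Call:
jog_arm(
  series=[
    [[0,0,0,0,0,0,0.25],[0,0,0,0,0,0,0.33],[0,0,0,0,0,0,0.38],[0,0,0,0,0,0,0.4],[0,0,0,0,0,0,0.4]],
  ],
)

```text
clock: 5.85
tool_pos: [481.4, -261.0, 114.6]
orientation: [0.994, 0.106, 0.0, 0.0]
force: [-0.4, 0.1, 3.6]
finger_gap: 51.2
finger_force: 3.5
```

Call:
jog_arm(
  newtons=30,
  series=[
    [[0,0,0,0,0,0,0.45],[0,0,0,0,0,0,0.5],[0,0,0,0,0,0,0.56],[0,0,0,0,0,0,0.56],[0,0,0,0,0,0,0.56]],
  ],
)

```text
clock: 6.48
tool_pos: [481.7, -261.2, 115.2]
orientation: [0.994, 0.106, 0.001, 0.001]
force: [-2.8, -0.7, 10.0]
finger_gap: 40.8
finger_force: 30.2
```

Call:
jog_arm(
  series=[
    [[0,0,0,0,0,-2,0.6],[0,0,0,0,0,-4,0.6],[0,0,0,0,0,-6,0.6],[0,0,0,0,0,-8,0.6],[0,0,0,0,0,0,0.6]],
  ],
)

```text
clock: 7.1
tool_pos: [481.3, -260.6, 134.7]
orientation: [0.994, 0.106, 0.0, 0.0]
force: [0.1, 0.8, -2.6]
finger_gap: 40.4
finger_force: 31.1
```

Call:
jog_arm(
  newtons=40,
  series=[
    [[0,0,0,0,0,-12,0.65],[0,0,0,0,0,-18,0.65],[0,0,0,0,0,-15,0.65],[0,0,0,8,-20,0,0.65],[0,0,0,15,-40,0,0.65],[0,0,0,15,-40,0,0.65],[0,0,0,15,-40,0,0.65],[0,0,0,15,-40,0,0.65],[0,0,0,15,-40,0,0.65],[0,0,0,15,-40,0,0.65]],
  ],
)

```text
clock: 8.35
tool_pos: [522.1, 15.4, 179.7]
orientation: [0.994, 0.106, 0.0, 0.0]
force: [-0.1, 0.6, -1.7]
finger_gap: 39.5
finger_force: 46.0
```

Call:
jog_arm(
  series=[
    [[0,0,0,15,-40,0,0.65],[0,0,0,15,-40,0,0.65],[0,0,0,15,-40,0,0.65],[0,0,0,15,-40,0,0.65],[0,0,0,15,-40,0,0.65],[0,0,0,10,-20,0,0.65],[0,0,0,5,-10,0,0.65],[0,0,0,0,0,0,0.65]],
  ],
)

```text
clock: 9.35
tool_pos: [561.5, 257.2, 178.8]
orientation: [0.994, 0.106, -0.0, 0.0]
force: [-0.3, 0.2, -3.4]
finger_gap: 39.5
finger_force: 46.0
```

Call:
jog_arm(
  series=[
    [[0,0,0,-5,13,10,0.65],[0,0,0,-5,13,20,0.65],[0,0,0,0,0,30,0.65],[0,0,0,0,0,30,0.65],[0,0,0,0,0,30,0.65],[0,0,0,0,0,20,0.65],[0,0,0,0,0,12,0.65],[0,0,0,0,0,7,0.65],[0,0,0,0,0,0,0.65]],
  ],
)

```text
clock: 10.48
tool_pos: [557.2, 230.4, 20.1]
orientation: [0.994, 0.106, 0.0, 0.0]
force: [-0.5, 0.1, -2.6]
finger_gap: 39.3
finger_force: 46.0
```

```bash
python3 - <<'E'
from h import *
a=snap('top','t3.png');b=snap('scene','s4.png');s=status.observe();print(s['tool_pos'],s['force'])
f=lambda i:np.clip(cv2.resize(i,(400,400),interpolation=2).astype(float)*1.4,0,255).astype(np.uint8)
cv2.imwrite('pics/c4.png',np.hstack([f(cv2.imread('pics/t3.png')[140:320,60:240]),f(cv2.imread('pics/s4.png')[130:270,250:430])]))
for y in(65,):print(proj('scene',[556,231,20]))
E
```

```text
[557.657897   230.77710592  20.78596301] [-0.45934307 -0.21244492 -2.68941516]
[341.69806081 206.14737432]
```

View pics/c4.png

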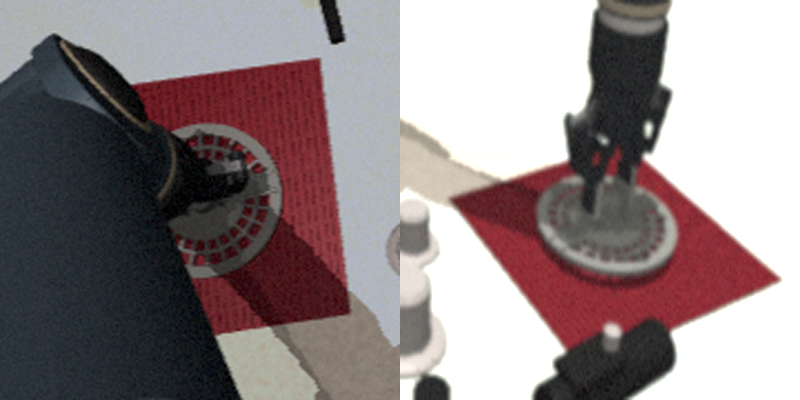

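The grille hangs level over the middle of the mat (scene crop 607,228), about 14 mm up.

Call:
jog_arm(
  series=[
    [[0,0,0,0,0,8,0.65],[0,0,0,0,0,3,0.65],[0,0,0,0,0,2,0.65],[0,0,0,0,0,1,0.65],[0,0,0,0,0,0,0.65]],
  ],
)

```text
clock: 11.2
tool_pos: [556.8, 230.3, 7.6]
orientation: [0.994, 0.106, -0.0, 0.001]
force: [-4.0, -1.6, 10.0]
finger_gap: 38.9
finger_force: 48.9
```

Touching (10 N). Release and rise.

Call:
jog_arm(
  newtons=20,
  series=[
    [[0,0,0,0,0,-1,0.5],[0,0,0,0,0,0,0.3],[0,0,0,0,0,0,0.1],[0,0,0,0,0,0,0],[0,0,0,0,0,0,0],[0,0,0,0,0,-10,0],[0,0,0,0,0,-30,0],[0,0,0,0,0,-40,0],[0,0,0,0,0,-40,0],[0,0,0,0,0,0,0]],
  ],
)

```text
clock: 12.45
tool_pos: [559.4, 231.8, 131.4]
orientation: [0.994, 0.106, 0.004, -0.001]
force: [-1.0, -0.1, -0.2]
finger_gap: 85.4
finger_force: 0.0
```

```bash
python3 - <<'E'
from h import *
a=snap('top','t4.png');b=snap('scene','s5.png')
a=cv2.imread('pics/t4.png');b=cv2.imread('pics/s5.png')
f=lambda i:np.clip(cv2.resize(i,(400,300),interpolation=2).astype(float)*1.5,0,255).astype(np.uint8)
cv2.imwrite('pics/c5.png',np.vstack([np.hstack([f(a[222:282,365:445]),f(b[165:225,80:160])]),np.hstack([f(a[222:282,208:288]),f(b[180:240,215:295])])]))
E
```

```text
(no output)
```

View pics/c5.png

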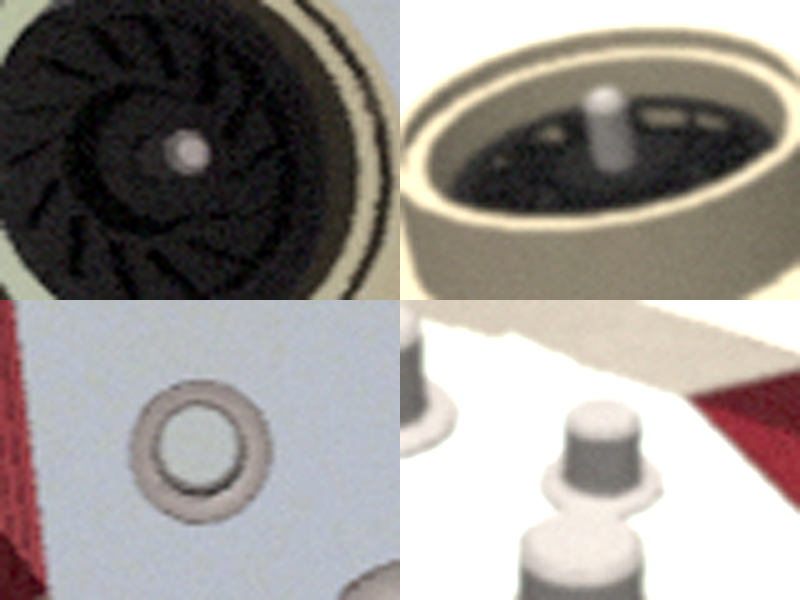

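Top view: shaft end at crop (189,151), cap flange centre (201,452), cap top centre (199,447). Scene view: shaft end (605,98), cap top centre (603,420). I triangulate these.

```bash
python3 - <<'E'
from h import *
def tri(p,q):
    A,b=[],[]
    (o1,d1),(o2,d2)=ray('top',*p),ray('scene',*q)
    st=np.linalg.lstsq(np.c_[d1,-d2],o2-o1,rcond=None)[0];a,b=o1+d1*st[0],o2+d2*st[1];return ((a+b)/2).round(1),(a-b).round(1)
T=lambda x,y,x0,y0:(x0+x/5-.4,y0+y/5-.4)
sh=T(189,151,365,222);ss=T(205,98,80,165);ct=T(199,147,208,222);cs=T(203,120,215,180)
print('shaft tri',tri(sh,ss),'top z130',onz('top',*sh,130).round(1),'scene z130',onz('scene',*ss,130).round(1))
print('captop tri',tri(ct,cs),onz('top',*ct,40).round(1),onz('scene',*cs,40).round(1),'flange',onz('top',*T(201,152,208,222),3).round(1))
print(status.observe()['clock'])
E
```

```text
shaft tri (array([ 482.3, -261.6,  129. ]), array([-0.3, -1.9,  0.7])) top z130 [ 482.1 -262.3  130. ] scene z130 [ 485.1 -260.6  130. ]
captop tri (array([501.6,  23.8,  36.3]), array([-0.9, -2.6, -0.1])) [500.9  22.5  40. ] [507.4  23.1  40. ] flange [501.2  22.3   3. ]
12.55
```

Call:
jog_arm(
  series=[
    [[0,0,0,-20,38,0,0],[0,0,0,-20,38,0,0],[0,0,0,-20,38,0,0],[0,0,0,-20,38,0,0],[0,0,0,-20,38,0,0],[0,0,0,0,0,35,0],[0,0,0,0,0,35,0],[0,0,0,0,0,0,0],[0,0,0,0,0,0,0]],
  ],
)

```text
clock: 13.68
tool_pos: [499.7, 23.9, 57.3]
orientation: [0.994, 0.106, 0.0, -0.0]
force: [0.3, -0.8, -0.0]
finger_gap: 85.5
finger_force: 0.0
```

Call:
jog_arm(
  newtons=30,
  series=[
    [[0,0,0,1,1.5,20,0],[0,0,0,0,0,16,0.1],[0,0,0,0,0,12,0.2],[0,0,0,0,0,8,0.3],[0,0,0,0,0,0,0.4],[0,0,0,0,0,0,0.5],[0,0,0,0,0,0,0.6],[0,0,0,0,0,0,0.6],[0,0,0,0,0,0,0.6]],
  ],
)

```text
clock: 14.8
tool_pos: [501.2, 22.5, 1.6]
orientation: [0.994, 0.106, 0.001, 0.0]
force: [-1.3, 0.2, 5.5]
finger_gap: 37.7
finger_force: 30.4
```

Call:
jog_arm(
  newtons=80,
  series=[
    [[0,0,0,0,0,0,0.7],[0,0,0,0,0,-20,0.7],[0,0,0,0,0,-40,0.7],[0,0,0,0,0,-50,0.7],[0,0,0,0,0,-40,0.7],[0,0,0,-10,30,0,0.7],[0,0,0,-12,42,0,0.7],[0,0,0,-12,42,0,0.7],[0,0,0,-12,42,0,0.7],[0,0,0,-12,42,0,0.7]],
  ],
)

```text
clock: 16.05
tool_pos: [485.3, -184.9, 150.8]
orientation: [0.994, 0.106, -0.0, 0.0]
force: [-0.1, -0.1, -0.4]
finger_gap: 36.7
finger_force: 80.0
```

Call:
jog_arm(
  series=[
    [[0,0,0,-10,38,0,0.7],[0,0,0,-10,38,0,0.7],[0,0,0,0,0,0,0.7],[0,0,0,0,0,0,0.7]],
  ],
)

```text
clock: 16.55
tool_pos: [482.1, -261.1, 150.6]
orientation: [0.994, 0.106, -0.0, -0.001]
force: [0.6, 1.0, -0.3]
finger_gap: 36.2
finger_force: 80.1
```

```bash
python3 - <<'E'
from h import *
a=snap('top','t5.png');b=snap('scene','s6.png')
a=cv2.imread('pics/t5.png');b=cv2.imread('pics/s6.png')
f=lambda i:np.clip(cv2.resize(i,(400,500),interpolation=2).astype(float)*1.5,0,255).astype(np.uint8)
cv2.imwrite('pics/c6.png',np.hstack([f(a[202:302,365:445]),f(b[135:235,80:160])]))
for p in([482.4,-261.6,130],[482.4,-261.6,98],[482.1,-261.1,149],[482.1,-261.1,153]):
  print(p,((proj('scene',p)+.4-[80,135])*5+[400,0]).round(),((proj('top',p)+.4-[365,202])*5).round())
E
```

```text
[482.4, -261.6, 130] [602. 245.] [187. 250.]
[482.4, -261.6, 98] [615. 313.] [154. 256.]
[482.1, -261.1, 149] [595. 203.] [207. 248.]
[482.1, -261.1, 153] [593. 195.] [212. 247.]
```

View pics/c6.png

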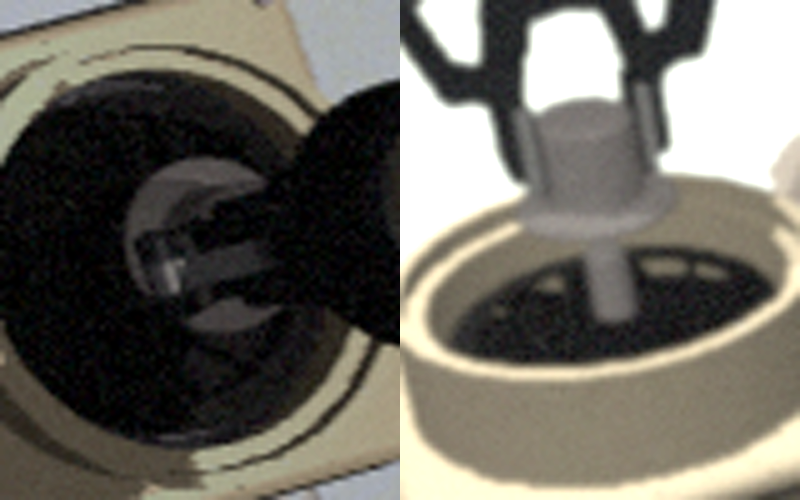

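The scene view shows the cap level with its flange centre (597,203) over the shaft end at (605,245). Both sit 3 px right of prediction, so they line up. The top view suggests about 1 mm too far in +x.

Call:
jog_arm(
  newtons=110,
  series=[
    [[0,0,0,-1,0,4,0.8],[0,0,0,0,0,6,0.8],[0,0,0,0,0,6,0.8],[0,0,0,0,0,5,0.8],[0,0,0,0,0,3,0.8],[0,0,0,0,0,2,0.8],[0,0,0,0,0,0,0.8]],
  ],
)

```text
clock: 17.52
tool_pos: [481.4, -262.2, 124.9]
orientation: [0.994, 0.106, -0.0, -0.0]
force: [-0.3, 0.1, -1.5]
finger_gap: 35.6
finger_force: 109.7
```

The flange is at about 123, below the shaft end, with no force, so the shaft is inside the mouth. Now press.

Call:
jog_arm(
  series=[
    [[0,0,0,0,0,2,0.8],[0,0,0,0,0,2,0.8],[0,0,0,0,0,2,0.8],[0,0,0,0,0,2,0.8],[0,0,0,0,0,0,0.8]],
  ],
)

```text
clock: 18.15
tool_pos: [481.0, -261.9, 116.6]
orientation: [0.994, 0.106, -0.0, -0.0]
force: [0.0, 1.3, 0.0]
finger_gap: 35.6
finger_force: 110.2
```

Call:
jog_arm(
  series=[
    [[0,0,0,0,0,2,0.8],[0,0,0,0,0,2,0.8],[0,0,0,0,0,0,0.8]],
  ],
)

```text
clock: 18.52
tool_pos: [481.0, -261.9, 112.4]
orientation: [0.994, 0.106, -0.0, -0.0]
force: [-0.7, 0.6, -2.1]
finger_gap: 35.6
finger_force: 109.9
```

```bash
python3 - <<'E'
from h import *
s=status.observe();print(s['tool_pos'],s['force'],s['moment'],s['finger_gap'])
b=snap('scene','s7.png');b=cv2.imread('pics/s7.png')
cv2.imwrite('pics/c7.png',np.clip(cv2.resize(b[135:235,75:175],(600,600),interpolation=2).astype(float)*1.6,0,255).astype(np.uint8))
for z in(111,98,115,151):print(z,((proj('scene',[482,-261.5,z])+.4-[75,135])*6).round())
E
```

```text
[ 481.02787465 -261.89401017  112.35451021] [-0.70063603  0.59409262 -2.11813443] [ 0.18474576  0.18400126 -0.0509997 ] 35.579794431728416
111 [282. 342.]
98 [288. 375.]
115 [280. 332.]
151 [262. 239.]
```

```bash
python3 - <<'E'
from h import *
for n in('s6','s7'):
    g=cv2.cvtColor(cv2.imread(f'pics/{n}.png'),cv2.COLOR_BGR2GRAY)
    for u in(116,119,122):print(n,u,[int(x) for x in g[150:206,u]])
print(proj('scene',[482,-261.5,189]),proj('scene',[481,-261.9,151]),proj('scene',[482,-261.5,119]))
E
```

```text
s6 116 [212, 212, 209, 196, 148, 96, 82, 78, 80, 80, 85, 84, 83, 81, 78, 78, 76, 79, 77, 77, 76, 77, 75, 77, 79, 80, 81, 85, 97, 102, 101, 98, 90, 85, 86, 73, 62, 43, 39, 33, 28, 23, 30, 15, 19, 21, 19, 20, 16, 12, 11, 20, 24, 20, 19, 20]
s6 119 [213, 213, 211, 191, 135, 90, 80, 76, 82, 82, 82, 86, 82, 80, 74, 76, 74, 77, 76, 76, 76, 76, 75, 76, 79, 81, 79, 85, 95, 102, 102, 100, 89, 82, 83, 85, 84, 84, 79, 75, 79, 75, 74, 71, 71, 67, 65, 61, 50, 34, 22, 14, 19, 18, 14, 24]
s6 122 [199, 200, 203, 196, 168, 114, 82, 82, 80, 83, 81, 80, 72, 72, 73, 73, 71, 71, 73, 74, 74, 75, 73, 73, 75, 75, 78, 81, 91, 102, 102, 98, 84, 79, 81, 79, 82, 76, 75, 74, 78, 75, 76, 77, 76, 76, 77, 77, 67, 46, 27, 13, 19, 19, 20, 26]
s7 116 [30, 24, 29, 28, 54, 125, 191, 211, 213, 213, 212, 212, 213, 212, 212, 212, 212, 213, 210, 209, 194, 156, 104, 82, 79, 78, 81, 79, 81, 85, 83, 78, 75, 77, 76, 78, 78, 79, 78, 78, 79, 76, 79, 82, 88, 100, 102, 105, 100, 80, 50, 29, 23, 19, 17, 23]
s7 119 [32, 27, 31, 23, 56, 127, 196, 212, 213, 212, 213, 212, 212, 212, 213, 213, 212, 213, 211, 199, 160, 110, 85, 79, 81, 81, 80, 81, 83, 86, 82, 80, 80, 79, 78, 78, 76, 79, 76, 79, 78, 79, 79, 82, 89, 100, 103, 105, 99, 80, 48, 25, 19, 22, 25, 20]
s7 122 [25, 28, 32, 30, 48, 96, 150, 175, 196, 206, 209, 211, 211, 214, 213, 212, 212, 213, 211, 185, 124, 87, 80, 80, 79, 82, 80, 83, 86, 84, 79, 78, 76, 75, 76, 78, 78, 77, 75, 77, 77, 77, 78, 83, 88, 99, 102, 102, 95, 73, 40, 20, 19, 23, 25, 27]
[114.88578617 157.100697  ] [118.01641251 174.20330944] [120.94993455 188.26636134]
```

The cap is still held and followed down over the shaft. Continue.

Call:
jog_arm(
  series=[
    [[0,0,0,0,0,2,0.8],[0,0,0,0,0,2,0.8],[0,0,0,0,0,2,0.8],[0,0,0,0,0,0,0.8]],
  ],
)

```text
clock: 19.08
tool_pos: [481.1, -261.9, 106.5]
orientation: [0.994, 0.106, -0.0, -0.0]
force: [-1.3, 0.9, -1.6]
finger_gap: 35.6
finger_force: 110.3
```

```bash
python3 - <<'E'
from h import *
s=status.observe();print(s['tool_pos'],s['force'],s['finger_gap'])
b=snap('scene','s8.png')
c=np.array([481.5,-261.7])
for n,u in(('s6',119),('s7',119),('s8',119)):
    g=cv2.cvtColor(cv2.imread(f'pics/{n}.png'),cv2.COLOR_BGR2GRAY).astype(float)[:,u]
    i=next(k for k in range(150,190) if g[k-1]>145>=g[k] ); v=i-1+(g[i-1]-145)/(g[i-1]-g[i])
    j=next(k for k in range(i+10,i+45) if g[k-1]>60>=g[k] and g[k-3]>70) ; w=j-1+(g[j-1]-60)/(g[j-1]-g[j])
    o,d=ray('scene',u,v); h=d[:2]/np.linalg.norm(d[:2])
    st=((c+19*h-o[:2])@h)/(d[:2]@h); zt=(o+st*d)[2]
    o,d=ray('scene',u,w); st=((c-31*h-o[:2])@h)/(d[:2]@h); print(n,v,w,'top z',zt,'flange front z',(o+st*d)[2])
E
```

```text
[ 481.05455807 -261.92952944  106.54867853] [-1.3319833   0.90776867 -1.64754366] 35.648184605821605Traceback (most recent call last):
  File "<stdin>", line 8, in <module>
StopIteration
```

```bash
python3 - <<'E'
from h import *
c=np.array([481.5,-261.7])
for n,u in(('s6',116),('s7',116),('s8',116),('s7',119),('s8',119)):
    g=cv2.cvtColor(cv2.imread(f'pics/{n}.png'),cv2.COLOR_BGR2GRAY).astype(float)[:,u]
    i=next((k for k in range(150,195) if g[k-1]>145>=g[k] and g[k-4]>150),0); v=i-1+(g[i-1]-145)/(g[i-1]-g[i])
    j=next((k for k in range(i+10,i+50) if g[k-1]>60>=g[k]),1); w=j-1+(g[j-1]-60)/(g[j-1]-g[j])
    o,d=ray('scene',u,v); h=d[:2]/np.linalg.norm(d[:2])
    zt=(o+d*(((c+19*h-o[:2])@h)/(d[:2]@h)))[2]
    o,d=ray('scene',u,w); print(n,u,round(v,1),round(w,1),'top z',zt,'flange z',(o+d*(((c-31*h-o[:2])@h)/(d[:2]@h)))[2])
E
```

```text
s6 116 154.1 186.1 top z 186.5942699087297 flange z 141.87079618929732
s7 116 171.2 199.7 top z 149.2653645730748 flange z 112.08141519932087
s8 116 171.2 202.2 top z 149.20397253625936 flange z 106.30896850777918
s7 119 170.3 199.6 top z 150.30053912299405 flange z 110.94972329649602
s8 119 170.2 202.1 top z 150.5028549342611 flange z 105.3400550312129
```

Call:
jog_arm(
  series=[
    [[0,0,0,0,0,2,0.8],[0,0,0,0,0,2,0.8],[0,0,0,0,0,0,0.8]],
  ],
)

```text
clock: 19.5
tool_pos: [481.1, -261.9, 102.6]
orientation: [0.994, 0.106, -0.0, -0.0]
force: [-2.7, 1.6, -1.5]
finger_gap: 35.9
finger_force: 110.4
```

Call:
jog_arm(
  series=[
    [[0,0,0,0,0,1,0.8],[0,0,0,0,0,1,0.8],[0,0,0,0,0,1,0.8],[0,0,0,0,0,0,0.8]],
  ],
)

```text
clock: 20.0
tool_pos: [481.3, -262.1, 100.1]
orientation: [0.994, 0.106, -0.0, -0.0]
force: [-3.7, 3.2, 2.6]
finger_gap: 36.1
finger_force: 110.5
```

Call:
jog_arm(
  series=[
    [[0,0,0,0,0,1,0.8],[0,0,0,0,0,1,0.8],[0,0,0,0,0,0,0.8]],
  ],
)

```text
clock: 20.38
tool_pos: [481.4, -262.2, 100.0]
orientation: [0.994, 0.106, -0.0, 0.0]
force: [-8.2, 4.7, 15.1]
finger_gap: 35.9
finger_force: 111.9
```

Call:
jog_arm(
  series=[
    [[0,0,0,0,0,1,0.8],[0,0,0,0,0,1,0.8]],
  ],
)

```text
clock: 20.62
tool_pos: [481.5, -262.2, 99.8]
orientation: [0.994, 0.106, -0.0, 0.001]
force: [-14.1, 7.1, 33.0]
finger_gap: 35.8
finger_force: 113.8
```

Call:
jog_arm(
  newtons=20,
  series=[
    [[0,0,0,0,0,-1.5,0.8],[0,0,0,0,0,-1.5,0.55],[0,0,0,0,0,0,0.4],[0,0,0,0,0,0,0.25],[0,0,0,0,0,0,0.1],[0,0,0,0,0,0,0.1],[0,0,0,0,0,-20,0.1],[0,0,0,0,0,-30,0.1],[0,0,0,0,0,-40,0.1],[0,0,0,0,0,-30,0.1]],
  ],
)

```text
clock: 21.88
tool_pos: [481.9, -262.3, 220.7]
orientation: [0.994, 0.106, 0.001, 0.001]
force: [0.6, 0.2, -0.9]
finger_gap: 76.8
finger_force: 0.0
```

Call:
jog_arm(
  series=[
    [[0,0,0,-10,40,-20,0.1],[0,0,0,-10,40,0,0],[0,0,0,-10,40,0,0],[0,0,0,-10,40,0,0],[0,0,0,0,40,0,0],[0,0,0,0,0,0,0]],
  ],
)

```text
clock: 22.62
tool_pos: [483.4, -469.6, 238.0]
orientation: [0.995, 0.104, -0.0, 0.0]
force: [-0.5, -0.1, 0.3]
finger_gap: 85.6
finger_force: 0.0
```

```bash
python3 - <<'E'
from h import *
a=snap('top','t9.png');b=snap('scene','s9.png')
a=cv2.imread('pics/t9.png');b=cv2.imread('pics/s9.png')
f=lambda i,w,h:np.clip(cv2.resize(i,(w,h),interpolation=2).astype(float)*1.5,0,255).astype(np.uint8)
cv2.imwrite('pics/c9.png',np.vstack([np.hstack([f(a[210:298,350:450],400,300),f(b[160:235,75:175],400,300)]),np.hstack([f(a,400,300),f(b,400,300)])]))
c=[482.2,-261.6]
for z in(98,102,138):print(z,((proj('top',[*c,z])+.4-[350,210])*[4,300/88]).round(),((proj('scene',[*c,z])+.4-[75,160])*4+[400,0]).round())
E
```

```text
98 [183. 148.] [592. 150.]
102 [186. 147.] [591. 143.]
138 [217. 143.] [579.  82.]
```

View pics/c9.png

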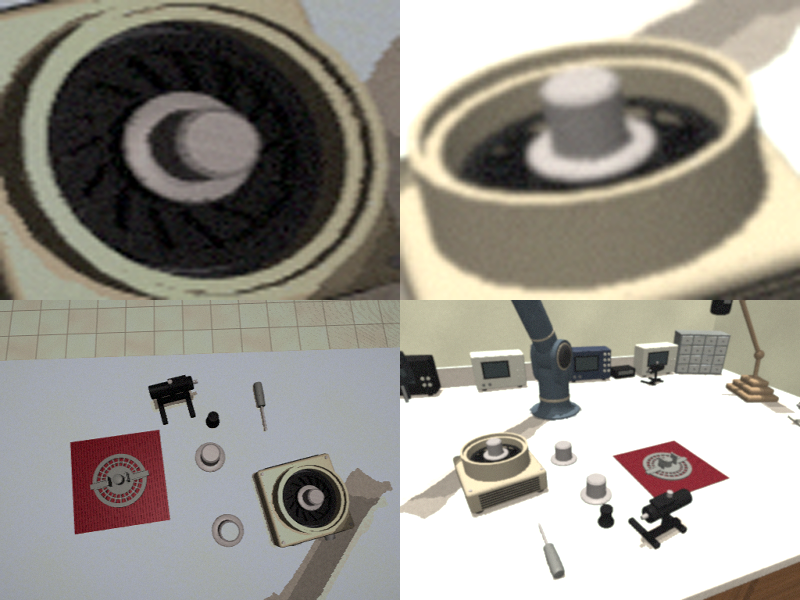

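The cap stands upright on the shaft, its flange low in the drum (top crop 191,148; scene crop 591,145). The grille lies right way up inside the mat, and the bystanders haven't moved. To be sure it's seated, I press once on top with shut fingers.

Call:
jog_arm(
  newtons=60,
  series=[
    [[0,0,0,8.5,-41,0,1],[0,0,0,8.5,-41,0,1],[0,0,0,8.5,-41,0,1],[0,0,0,8.5,-41,0,1],[0,0,0,8.5,-40,0,1],[0,0,0,0,0,30,1],[0,0,0,0,0,30,1],[0,0,0,0,0,20,1],[0,0,0,0,0,10,1],[0,0,0,0,0,0,1]],
  ],
)

```text
clock: 23.98
tool_pos: [482.8, -256.8, 148.9]
orientation: [0.994, 0.107, -0.0, -0.0]
force: [0.8, -0.5, 0.5]
finger_gap: -0.3
finger_force: 0.0
```

Call:
jog_arm(
  series=[
    [[0,0,0,-1,5,4,1],[0,0,0,0,0,4,1],[0,0,0,0,0,3,1],[0,0,0,0,0,3,1],[0,0,0,0,0,2,1]],
  ],
)

```text
clock: 24.6
tool_pos: [483.0, -262.7, 132.8]
orientation: [0.994, 0.106, -0.0, -0.0]
force: [-0.2, -0.3, -0.5]
finger_gap: 0.0
finger_force: 0.0
```

Call:
jog_arm(
  series=[
    [[0,0,0,0,0,1,1],[0,0,0,0,0,1,1],[0,0,0,0,0,1,1]],
  ],
)

```text
clock: 24.98
tool_pos: [483.1, -262.8, 130.0]
orientation: [0.994, 0.106, 0.0, 0.0]
force: [0.0, 0.1, -0.4]
finger_gap: -0.2
finger_force: 0.0
```

Call:
jog_arm(
  series=[
    [[0,0,0,0,0,1,1],[0,0,0,0,0,1,1],[0,0,0,0,0,1,1]],
  ],
)

```text
clock: 25.35
tool_pos: [483.2, -262.9, 129.6]
orientation: [0.994, 0.106, -0.0, 0.0]
force: [-6.7, 2.8, 20.2]
finger_gap: 0.3
finger_force: 10.9
```

Call:
jog_arm(
  series=[
    [[0,0,0,0,0,1,1],[0,0,0,0,0,1,1]],
  ],
)

```text
clock: 25.6
tool_pos: [483.3, -262.9, 129.5]
orientation: [0.994, 0.106, -0.0, 0.001]
force: [-11.0, 5.8, 33.0]
finger_gap: 0.3
finger_force: 16.9
```

It's a stiff stop at 33 N, above the drag, with no motion: the cap is seated. Retreat.

Call:
jog_arm(
  series=[
    [[0,0,0,0,0,-10,1],[0,0,0,0,0,-30,1],[0,0,0,0,0,-40,1],[0,0,0,0,0,-40,1],[0,0,0,0,0,0,1],[0,0,0,0,0,0,1]],
  ],
)

```text
clock: 26.35
tool_pos: [482.6, -262.7, 244.4]
orientation: [0.994, 0.106, -0.0, -0.0]
force: [0.1, 0.6, -0.6]
finger_gap: 0.0
finger_force: 0.0
```

```bash
python3 -c "
from h import *
s=status.observe();print(s['tool_pos'],s['force'],s['clock']);print(job.job_done())"
```

```text
[ 482.55672112 -262.67548874  244.35748301] [ 0.07905929  0.56454865 -0.64945835] 26.35
the job is handed in; nothing more can be done
None
```

The job is handed in at 26.4 s: the grille lies right way up on the mat, the bystanders are where they were, and the cap is on the shaft against a hard stop that didn't move at 33 N, though I never saw the expected 10–20 N drag in the force readings on the way down.

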